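Park the magnifier with the limp mast

TASK

Pick up the bench magnifier by the grip on its foot and bring its limp lens mast upright, balanced clear of both its stops and never tipped far over; on the way keep foot level and mast upright in the air, foot 10 cm or more above the bench, for at least 5 seconds without a break. Then set the foot gently down flat in the rimmed tray of the parking dock so that the lens stands between the two posts, and let go, leaving the other things on the bench as they are.

Things in the scene. Friction and masses are not known exactly. Their poses are not given: they have to be found in the camera images.
- stand: foot of the bench magnifier, 0.60 kg, a loose plate along its own x: 290 mm long (x -125 to +165), 70 wide, 10 thick. Origin: on the underside, below the grip; z up. A steel counterweight (46 x 66 mm, top 42 mm above the underside) sits at x = -98, the lens mast's hinge at +140; foot and mast balance under the grip. Starts flat, +x away from the robot, yaw within 0.25 rad
- grip (a point): middle of the grip, a black upright fin on the foot at its x = y = 0, this point 60 mm above the underside: 44 mm in x, 20 mm thick in y, top 85 mm above the underside. Take it from above across its thickness (y). Axes as the foot
- mast (a joint): lean of the mast relative to the foot, rad, about the foot's +x; 0 is square to the foot, positive leans the top to the foot's -y. Stops at -0.32 and +0.32; it starts at rest on the +0.32 stop. Lean from vertical = this plus the foot's own tilt about its x. Left alone near balance the lean grows e-fold in about 0.7 s (0.5 to 0.9); tilting the foot about its x carries the mast along
- lens (a point): centre of the round lens on the mast, 200 mm from the hinge; z points up along the mast. A disc 90 mm in diameter, 18 mm thick, facing along the foot's x, on a thin rod. Lens and mast: 0.28 kg (hidden, up to 15 % off), centre of mass 186 mm from the hinge, moment of inertia about the hinge 0.0103 kg m2
- dock: fixed parking dock: plywood base 334 x 180 mm, top 6 mm above the bench, with a tray inside rims 8 mm high: 314 x 94 mm, 12 mm to spare on every side of the foot. Origin: on the bench where the foot's origin belongs (underside then 6 mm up); axes as those of the parked foot (+x away from the robot, yaw within 0.25 rad). The foot goes in from above
- pitch_bowl: fixed black bowl with a copper relief on a ring, 88 mm across, 65 mm tall, between the start place and the dock; carry over it
- dark_bottle: amber glass bottle with red cap, 60 mm across, 150 mm tall; bystander, leave alone; origin at the middle of its underside
- glass_jar: clear jar with steel lid, 66 mm across, 90 mm tall; bystander, leave alone; origin at the middle of its underside
- small_bottle: small white bottle with black cap, 44 mm across, 75 mm tall; bystander, leave alone; origin at the middle of its underside
- varnish_can: steel can with paper label, 100 mm across, 120 mm tall; bystander, leave alone; origin at the middle of its underside
- hammer: hammer lying on the bench; bystander, leave alone; origin at the middle of its underside
- driver: screwdriver lying on the bench; bystander, leave alone; origin at the middle of its underside
- hinge (a point): hinge axis of the mast, on the foot at x = +140, y = 0, 30 mm above the underside, axis along the foot's x; cheeks 34 mm wide, 40 mm high. The hinge has a tired spring of 0.22 N m/rad that pulls the mast to joint value 0 (too weak: gravity tips with about 0.51 N m/rad), a damper of 0.18 N m s/rad and no dry friction
- posts (a point): midway between the tops of the dock's two round posts (16 mm), which stand at the dock's x = +140, y = -73 and +73, 254 mm tall above the bench. Bring the raised foot's nose in between them from the robot's side (along the dock's +x), then lower it. The parked lens has 20 mm to spare to each post; after release the mast leans softly on one of them

How it is judged:
By the outcome, as a careful person would: the job done as asked, in the order asked, and still so for the second after the job is handed in, with the robot touching nothing.
It also fails if it takes over 72 s, if anything falls off the work surface, if the arm or the gripper's body presses on something with over 40 N, if the wrist force passes 120 N, or if a joint passes its speed limit or range.

ROBOT

A 6-joint arm with a two-finger parallel gripper is mounted at the origin on the work surface. World frame = base frame: x ahead of the robot, y to its left, z up, the work surface at z = 0. Lengths are in m, angles in rad, forces in N, time in s.
With the tool pointing down it reaches from about 0.375 to 0.9 m from the base axis. Payload 3.1 kg.
Tool frame: the origin (TCP) lies midway between the tips of the shut fingers; the grasp point (between the pads) lies 19 mm behind it (manip.pinch_z is the distance from the TCP to the grasp point, in m); z points along the fingers, y is the line along which they close (so a half turn about z gives the same grasp; the last joint's range is limited). The gripper opens to 85 mm and grips with 20 to 120 N. Pads are 22 mm wide; open, the fingers measure 114 mm over their backs; the gripper's body (76 mm by 85 mm) begins 54 mm behind the grasp point. The pads swing forward as they close: fully open they stand 13 mm farther back than shut.
Start: joints at [1.111, 0.527, 1.433, -0, 1.181, -0.178], TCP at [0.174, 0.6, 0.231] pointing down, gripper open.
Joint ranges: [-3.08, 3.08], [-0.75, 2.2], [0.22, 2.44], [-1.43, 4.57], [0, 2.65], [-2.85, 2.85]. Speed limits (rad/s): [2.79, 2.79, 3.14, 3.14, 3.14, 3.14].

INTERFACE

Orientations are given as a unit quaternion [x, y, z, w].
In Python, from station import manip, viewer, ticket gives the robot as it stands.
- The arm moves only by the shell command python3 -m creep 'ROWS' [FORCE]. ROWS is JSON, a list of rows, each an object with "slide": the shift along the tool's x, y, z in cm, a list of three; "angular": the turn, a rotation vector about the tool's x, y, z in rad, a list of three; "claw": the opening, from -1 (shut) to 1 (fully open). A call has 1 to 10 rows; each row shifts and turns the commanded pose from where the row before left it, along the tool's axes as they then stand; what a row does not reach is not made up. A row lasts 1/12 s, in which the tool goes at most 41.7 mm and 7.16 degrees, less where a joint would pass 70% of its speed; a pose out of reach is approached as far as the arm can. A call with a gripper value outside its range is refused whole. The fingers move at their own pace and stop on an object; FORCE is the grip in N (left out, the last holds). Time passes only in rows, so rows that do not move let the fingers close. It gives the time, the measured TCP pose, the force, the opening and the grip force at its end, in the units of the state.
- manip.sense(): the state, without advancing time (a new reading comes with each control period).
- viewer.snapshot(name): name is "scene" or "side" or "wrist"; returns the picture (420x560x3 uint8, blue, green, red); there is no depth.
- viewer.calibration(name): a dict with "fov_y" (degrees; the focal length in pixels is half the picture's height over the tangent of half this angle, whatever the lens; pixels are square), "cx", "cy" (the principal point, pixels), "T" (4x4, takes a point from camera to world coordinates); the wrist camera has in their place "tool_from_camera" (4x4, takes a point from camera to tool coordinates, whose origin is the TCP and whose axes are the flange's). Camera axes: x right, y up, looking along -z (the intrinsics and any distortion apply to the point x, -y, -z); pixel columns grow to the right and rows downward; lengths in m; the calibration is good to about 2 mm. The wrist camera is an equidistant fisheye: a pixel r from the principal point sees the ray r / f radians off the axis. A picture is of the moment at which its call begins: read the wrist's pose just before it. calibration takes no time and is no camera call.
- ticket.sign_off(): hands the job in; it is judged then, once.
The state is a dict: "t": time; "q": joint angles; "qd": joint speeds; "tau": joint torques, N m; "tcp_pos": TCP position; "tool_rot": TCP orientation; "force": force on the tool from outside, world axes, zero at the start; "ft_torque": the same for the moment, N m; "finger_gap": opening from 0.0 (shut) to 1.0 (fully open); "gripper_force": force on a finger pad.
Only numpy, scipy, OpenCV 4.12 (cv2) and the standard library are available. Lean on these libraries where they do the work, as an engineer would, in place of code of your own. Each camera call takes 0.05 s, during which the arm holds its last target. There are 200 camera calls.

## Working session

There is one attempt and no reset: what is moved stays moved. The work goes in short steps, Python scripts to look and compute and a shell command to move; the robot and the scene stay as the last step left them, time stands still between calls to the robot, and variables do not carry over. Pictures are saved under pics/ and viewed, at most 10 in all, crops included, and the job is handed in when it is done.

```bash
ls; mkdir -p pics
python3 - <<'E'
from station import manip, viewer
import cv2
s=manip.sense();print(s)
for n in("scene","side"):
    cv2.imwrite(f"pics/{n}0.png",viewer.snapshot(n)); print(n,viewer.calibration(n))
s=manip.sense()
cv2.imwrite("pics/wrist0.png",viewer.snapshot("wrist"));print(viewer.calibration("wrist"))
print(manip.pinch_z)
E
```

```text
pics
{'t': 0.0, 'q': array([ 1.11051440e+00,  5.28492920e-01,  1.43390394e+00,  8.27436297e-06,
        1.18137902e+00, -1.78514966e-01]), 'qd': array([ 0.00101141, -0.0016065 ,  0.00130106, -0.00020974,  0.00068601,
        0.00027711]), 'tau': array([-7.73960928e-04, -4.42358637e+01, -1.78021860e+01, -1.52050629e-04,
        8.59063177e-03,  3.24021983e-06]), 'tcp_pos': array([0.17344058, 0.59971183, 0.23031665]), 'tool_rot': array([ 1.40419374e-01,  9.90091515e-01, -1.03520441e-03, -3.46394303e-04]), 'force': array([-0.40064196, -0.84336856, -0.16458632]), 'ft_torque': array([0.00050513, 0.00559048, 0.01261153]), 'gripper_force': 0.0, 'finger_gap': 0.9976669385332417}
scene {'fov_y': 48.303577757893734, 'cx': 280.84108660389313, 'cy': 205.99759498726547, 'T': array([[-0.34077764, -0.51727205,  0.78504791,  1.56181589],
       [ 0.93997523, -0.20328213,  0.27408566,  0.32850462],
       [ 0.01780935,  0.83132785,  0.55549692,  0.85727071],
       [ 0.        ,  0.        ,  0.        ,  1.        ]])}
side {'fov_y': 42.44787171133516, 'cx': 281.37272503028953, 'cy': 210.65238111028, 'T': array([[ 0.73488084,  0.46924691, -0.48965037, -0.18081572],
       [-0.67804567,  0.5235676 , -0.5158789 , -0.78757192],
       [ 0.01429048,  0.71111483,  0.70293063,  1.25512272],
       [ 0.        ,  0.        ,  0.        ,  1.        ]])}
{'fov_y': 65.70646984690485, 'cx': 273.9599806801991, 'cy': 204.59296864130633, 'tool_from_camera': array([[-7.98722145e-05,  9.59211471e-01,  2.82689490e-01,
         7.12231509e-02],
       [ 9.99999877e-01, -6.19105488e-05,  4.92616521e-04,
         7.16467564e-04],
       [ 4.90024879e-04,  2.82689495e-01, -9.59211348e-01,
        -1.42723928e-01],
       [ 0.00000000e+00,  0.00000000e+00,  0.00000000e+00,
         1.00000000e+00]])}
0.0187
```

Run:
```python
import cv2
for n in("scene","side"):
    cv2.imwrite(f"pics/{n}0b.png",cv2.resize(cv2.imread(f"pics/{n}0.png"),(800,600),interpolation=cv2.INTER_CUBIC))
```

```text
(no output)
```

View pics/scene0b.png

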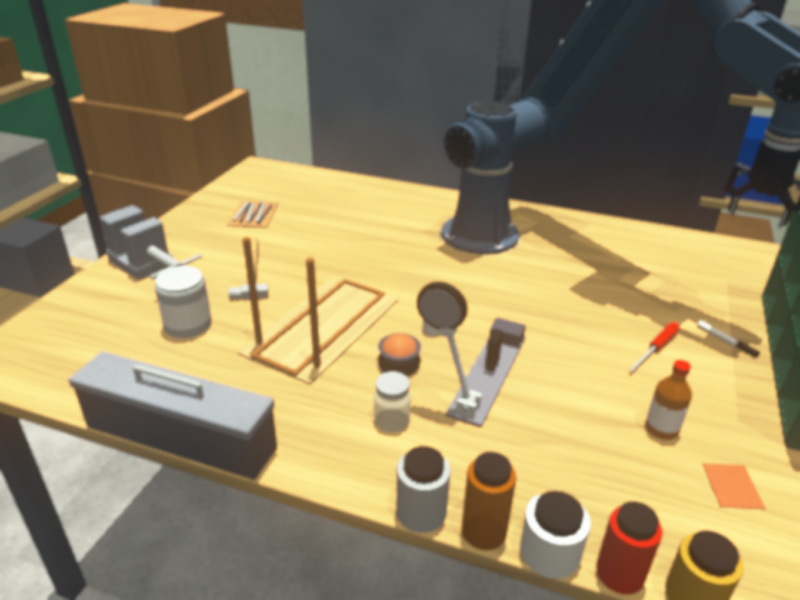

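View pics/side0b.png

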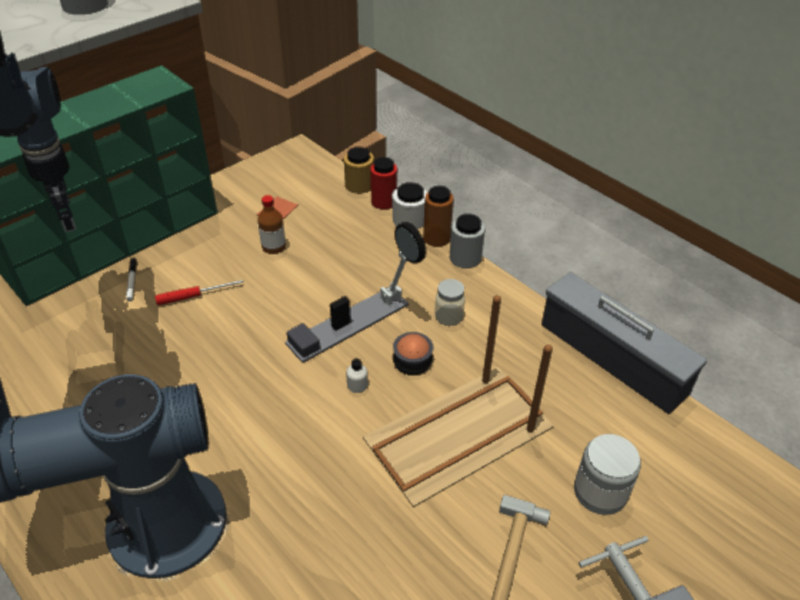

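The scene view shows the foot at about (490,370), the dock at (320,330) and the bowl at (400,350). The side view shows the foot at about (345,325) and the dock at (460,430). I'll enlarge both to read pixel positions.

Run:
```python
import cv2
a=cv2.imread("pics/side0.png")[150:350,195:395]; cv2.imwrite("pics/side_c.png",cv2.resize(a,(600,600),interpolation=cv2.INTER_CUBIC))
a=cv2.imread("pics/scene0.png")[160:300,165:375]; cv2.imwrite("pics/scene_c.png",cv2.resize(a,None,fx=3.8,fy=3.8,interpolation=cv2.INTER_CUBIC))
```

```text
(no output)
```

View pics/side_c.png

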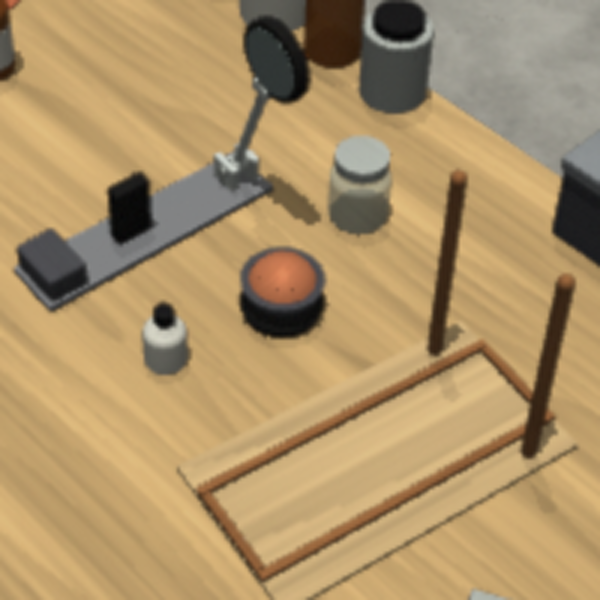

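View pics/scene_c.png

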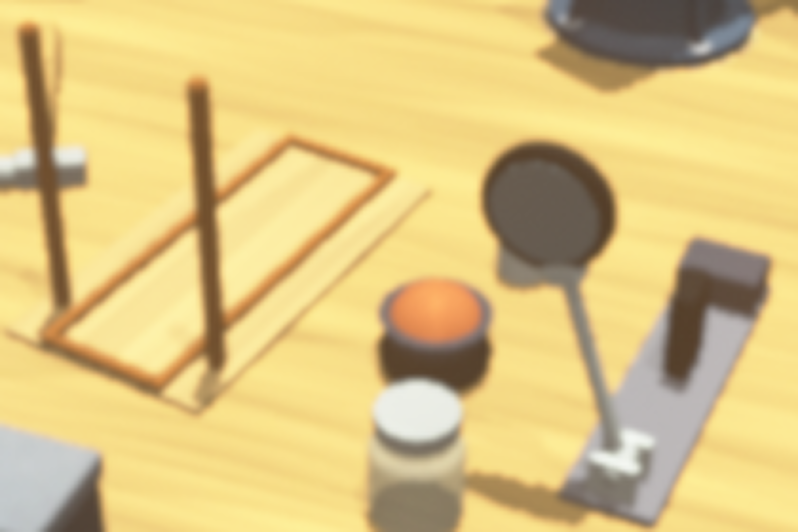

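```bash
cat > h.py <<'E'
import numpy as np
from station import manip, viewer
from scipy.optimize import least_squares
from scipy.spatial.transform import Rotation as R
CAL={n:viewer.calibration(n) for n in("scene","side")}
def proj(n,P):
    c=CAL[n];f=210/np.tan(np.radians(c["fov_y"])/2)
    p=(np.c_[np.atleast_2d(P),np.ones(len(np.atleast_2d(P)))]@np.linalg.inv(c["T"]).T)
    return np.c_[c["cx"]+f*p[:,0]/-p[:,2],c["cy"]-f*p[:,1]/-p[:,2]]
sc=lambda x,y:((x+.5)/3.8-.5+165,(y+.5)/3.8-.5+160)
sd=lambda x,y:((x+.5)/3-.5+195,(y+.5)/3-.5+150)
E
cat > fit.py <<'E'
from h import *
def fit(obs):
    def res(v):
        r=[]
        for n,P,uv in obs:
            P=np.array(P)/1000.;c,s=np.cos(v[2]),np.sin(v[2])
            W=[v[0]+c*P[0]-s*P[1],v[1]+s*P[0]+c*P[1],P[2]]
            r.append(proj(n,W)[0]-uv)
        return np.concatenate(r)
    o=least_squares(res,[.55,0,0],loss="soft_l1");print(o.x.round(4));print(res(o.x).reshape(-1,2).round(1).tolist());return o.x
S,C="side","scene"
print("stand")
fit([(S,(165,-35,10),sd(271,186)),(S,(-125,-35,10),sd(52,305)),(S,(-125,35,10),sd(16,268)),(S,(0,0,85),sd(129,182)),
(S,(-121,33,42),sd(18,247)),(S,(-121,-33,42),sd(52,290)),(S,(-75,-33,42),sd(87,266)),(S,(-75,33,42),sd(50,231)),
(C,(165,-35,10),sc(560,493)),(C,(165,35,10),sc(652,521)),(C,(0,0,85),sc(690,275)),
(C,(-121,-33,42),sc(697,238)),(C,(-121,33,42),sc(770,260)),(C,(-75,-33,42),sc(683,268))])
print("dock")
fit([(S,(140,73,254),sd(458,174)),(S,(140,-73,254),sd(566,279)),(S,(-147,90,6),sd(180,469)),(S,(187,90,6),sd(463,330)),(S,(187,-90,6),sd(577,448)),
(C,(140,73,254),sc(199,80)),(C,(140,-73,254),sc(30,26)),(C,(187,90,6),sc(198,409)),(C,(-147,90,6),sc(431,191)),(C,(187,-90,6),sc(8,331))])
for nm,z,a,b in[("bowl",60,(283,280),(436,312)),("jar",90,(362,160),(417,412)),("small",75,(164,312),None)]:
    print(nm);o=[(S,(0,0,z),sd(*a))]
    if b:o.append((C,(0,0,z),sc(*b)))
    fit(o)
E
python3 fit.py
```

```text
stand
[ 0.5344  0.1612 -0.0709]
[[1.0, -0.6], [-0.3, 1.0], [-0.8, -0.1], [-0.0, 0.2], [-1.0, -0.4], [-0.4, -2.0], [0.7, -1.0], [0.9, -1.7], [-0.6, -0.7], [1.0, 0.1], [0.1, 2.0], [-1.6, -1.7], [0.6, -2.0], [-2.6, -1.4]]
dock
[ 0.5052 -0.2089 -0.1733]
[[0.2, -0.2], [0.1, -0.6], [-1.4, -0.6], [-0.9, -2.8], [0.2, -1.0], [-0.5, -1.2], [-0.8, -1.6], [-0.2, -0.2], [0.0, -1.4], [-0.8, -1.0]]
bowl
[ 0.5859 -0.0155  0.    ]
[[0.0, -3.6], [-0.3, -4.1]]
jar
[0.7385 0.0272 0.    ]
[[0.1, -1.8], [-0.1, -1.0]]
small
[0.4536 0.0108 0.    ]
[[-0.0, -0.0]]
```

```bash
cat >> h.py <<'E'
def toolrot(yaw,phi=0): # tool pose for foot yaw, foot tilt phi about its x
    return R.from_euler("z",yaw)*R.from_euler("x",phi)*R.from_euler("y",np.pi)
def rel(p,yaw,phi=0):
    s=manip.sense();A=R.from_quat(s["tool_rot"])
    print("t",round(s["t"],2),"tcp",s["tcp_pos"].round(4),"slide cm",(A.inv().apply(np.array(p)-s["tcp_pos"])*100).round(2),"ang",(A.inv()*toolrot(yaw,phi)).as_rotvec().round(4))
E
python3 -c "
from h import *
rel([.534,.161,.2],-.071)"
```

```text
t 0.15 tcp [0.1735 0.5998 0.2306] slide cm [-46.83 -32.12   3.1 ] ang [-0.0016 -0.0005 -0.2108]
```

```bash
python3 -m creep '[{"slide":[-1.3,-0.9,0],"angular":[0,0,0],"claw":1},{"slide":[-2.6,-1.78,0],"angular":[0,0,0],"claw":1},{"slide":[-2.6,-1.78,0.2],"angular":[0,0,0],"claw":1},{"slide":[-2.6,-1.78,0.2],"angular":[0,0,0],"claw":1},{"slide":[-2.6,-1.78,0.2],"angular":[0,0,0],"claw":1},{"slide":[-2.6,-1.78,0.2],"angular":[0,0,0],"claw":1},{"slide":[-2.6,-1.78,0.2],"angular":[0,0,0],"claw":1},{"slide":[-2.6,-1.78,0.2],"angular":[0,0,0],"claw":1},{"slide":[-2.6,-1.78,0.2],"angular":[0,0,0],"claw":1},{"slide":[-2.6,-1.78,0.2],"angular":[0,0,0],"claw":1}]' 80
python3 -m creep '[{"slide":[-2.6,-1.78,0.2],"angular":[0,0,0],"claw":1},{"slide":[-2.6,-1.78,0.2],"angular":[0,0,0],"claw":1},{"slide":[-2.6,-1.78,0.2],"angular":[0,0,0],"claw":1},{"slide":[-2.6,-1.78,0.2],"angular":[0,0,0],"claw":1},{"slide":[-2.6,-1.78,0.2],"angular":[0,0,0],"claw":1},{"slide":[-2.6,-1.78,0.2],"angular":[0,0,0],"claw":1},{"slide":[-2.6,-1.78,0.2],"angular":[0,0,-0.07],"claw":1},{"slide":[-1.3,-0.9,0.2],"angular":[0,0,-0.07],"claw":1},{"slide":[0,0,0],"angular":[0,0,-0.07],"claw":1},{"slide":[0,0,0],"angular":[0,0,0],"claw":1}]'
python3 - <<'E'
from h import *
import cv2
rel([.534,.161,.2],-.071)
s=manip.sense();np.save("w1.npy",np.r_[s["tcp_pos"],s["tool_rot"]])
im=viewer.snapshot("wrist");cv2.imwrite("pics/wrist1.png",im)
cv2.imwrite("pics/wrist1b.png",cv2.resize(im,(800,600),interpolation=cv2.INTER_CUBIC))
E
```

```text
t: 0.98
tcp_pos: [0.3647, 0.3668, 0.2152]
tool_rot: [0.141, 0.99, -0.0, -0.0]
force: [0.4, -0.6, -0.0]
finger_gap: 0.998
gripper_force: 0.0
t: 1.82
tcp_pos: [0.5154, 0.1852, 0.199]
tool_rot: [0.037, 0.999, -0.0, -0.0]
force: [-0.4, 0.3, 0.3]
finger_gap: 1.0
gripper_force: 0.0
t 1.82 tcp [0.5154 0.1852 0.199 ] slide cm [-2.04 -2.28 -0.1 ] ang [-0.0005 -0.0007 -0.0025]
```

View pics/wrist1b.png

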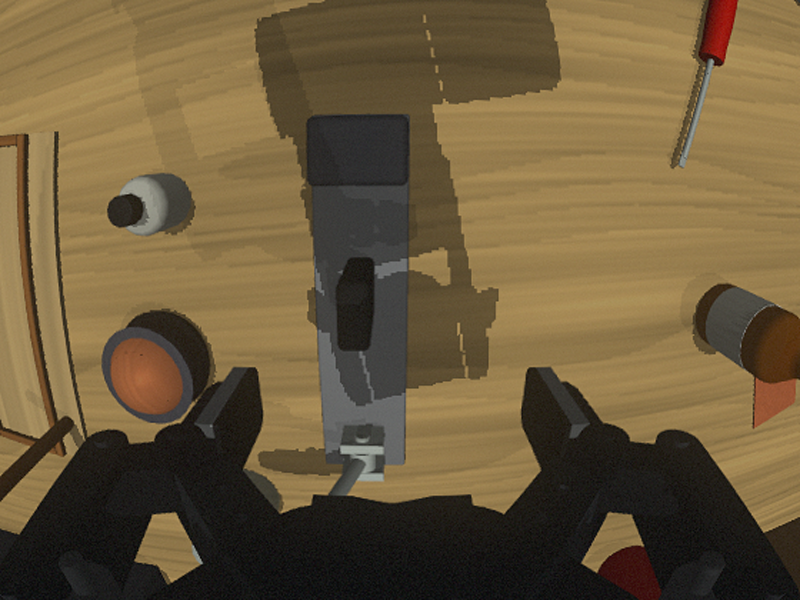

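Wrist view: counterweight corners are at about (308,116), (409,116), (308,185) and (409,185), and the nose at (326,463) and (404,464). The fin is around (357,305).

```bash
cat >> h.py <<'E'
WC=viewer.calibration("wrist");WF=210/np.tan(np.radians(WC["fov_y"])/2)
def wproj(pose,P):
    A=R.from_quat(pose[3:]);M=WC["tool_from_camera"]
    p=A.inv().apply(np.atleast_2d(P)-pose[:3]);c=(p-M[:3,3])@M[:3,:3]
    x,y,z=c[:,0],-c[:,1],-c[:,2];r=np.hypot(x,y);th=np.arctan2(r,z)
    return np.c_[WC["cx"]+WF*th*x/r,WC["cy"]+WF*th*y/r]
def wfit(pose,P,uv,z0=0,x0=(.53,.1,0)):
    P=np.array(P)/1000.;uv=(np.array(uv)+.5)/(800/560)-.5
    def W(v): return R.from_euler("z",v[2]).apply(P)+[v[0],v[1],z0]
    o=least_squares(lambda v:(wproj(pose,W(v))-uv).ravel(),x0,loss="soft_l1")
    print(o.x.round(4),o.fun.reshape(-1,2).round(1).tolist());return o.x
E
python3 -c "
from h import *
p=np.load('w1.npy')
v=wfit(p,[(-121,-33,42),(-121,33,42),(-75,-33,42),(-75,33,42),(165,35,10),(165,-35,10)],[(308,116),(409,116),(308,185),(409,185),(404,464),(326,463)])
pts=np.array([(-22,-10,85),(-22,10,85),(22,10,85),(22,-10,85),(-22,10,10),(22,10,10)])/1000
print(((wproj(p,R.from_euler('z',v[2]).apply(pts)+[v[0],v[1],0])+.5)*1.4286).round())
rel([v[0],v[1],.041],v[2])
"
```

```text
[ 0.5339  0.1619 -0.0825] [[-0.7, -0.6], [0.9, -1.2], [-0.5, 0.4], [0.3, 0.2], [0.3, 1.0], [-0.4, 0.6]]
[[336. 282.]
 [371. 283.]
 [371. 353.]
 [338. 353.]
 [376. 256.]
 [376. 313.]]
t 1.87 tcp [0.5147 0.186  0.199 ] slide cm [-2.12 -2.25 15.8 ] ang [-0.0004 -0.0011  0.0077]
```

```bash
python3 -m creep '[{"slide":[-0.7,-0.75,1],"angular":[0,0,0.007],"claw":1},{"slide":[-0.7,-0.75,2],"angular":[0,0,0],"claw":1},{"slide":[-0.7,-0.75,2.5],"angular":[0,0,0],"claw":1},{"slide":[0,0,2.5],"angular":[0,0,0],"claw":1},{"slide":[0,0,2.5],"angular":[0,0,0],"claw":1},{"slide":[0,0,2],"angular":[0,0,0],"claw":1},{"slide":[0,0,1.5],"angular":[0,0,0],"claw":1},{"slide":[0,0,1],"angular":[0,0,0],"claw":1},{"slide":[0,0,0.5],"angular":[0,0,0],"claw":1},{"slide":[0,0,0.3],"angular":[0,0,0],"claw":1}]'
python3 -c "
from h import *
rel([.534,.1617,.041],-.078);print(manip.sense()['ft_torque'])"
```

```text
t: 2.7
tcp_pos: [0.5339, 0.1633, 0.0406]
tool_rot: [0.039, 0.999, -0.0, -0.0]
force: [0.5, 0.9, 0.3]
finger_gap: 0.997
gripper_force: 0.0
t 2.7 tcp [0.5339 0.1633 0.0406] slide cm [-0.02 -0.16 -0.04] ang [-0.0002 -0.0008 -0.0008]
[ 0.07968465 -0.0363051   0.01828896]
```

```bash
python3 -m creep '[{"slide":[0,-0.1,0],"angular":[0,0,0],"claw":1},{"slide":[0,0,0],"angular":[0,0,0],"claw":-1},{"slide":[0,0,0],"angular":[0,0,0],"claw":-1},{"slide":[0,0,0],"angular":[0,0,0],"claw":-1},{"slide":[0,0,0],"angular":[0,0,0],"claw":-1},{"slide":[0,0,0],"angular":[0,0,0],"claw":-1},{"slide":[0,0,0],"angular":[0,0,0],"claw":-1},{"slide":[0,0,0],"angular":[0,0,0],"claw":-1},{"slide":[0,0,0],"angular":[0,0,0],"claw":-1},{"slide":[0,0,0],"angular":[0,0,0],"claw":-1}]' 100
python3 - <<'E'
from h import *
import cv2
rel([.534,.1617,.041],-.078);s=manip.sense();print(s['ft_torque'])
np.save("grasp.npy",np.r_[s["tcp_pos"],s["tool_rot"]])
for n in("scene","side"): cv2.imwrite(f"pics/{n}1.png",viewer.snapshot(n))
a=cv2.imread("pics/side1.png")[120:220,220:340];b=cv2.imread("pics/scene1.png")[130:270,260:400]
cv2.imwrite("pics/both1.png",np.hstack([cv2.resize(a,(480,400)),cv2.resize(b,None,fx=400/140,fy=400/140)[:,:320]]))
E
```

```text
t: 3.53
tcp_pos: [0.5344, 0.1619, 0.042]
tool_rot: [0.039, 0.999, -0.0, 0.0]
force: [-1.1, -1.5, 6.1]
finger_gap: 0.221
gripper_force: 98.9
t 3.53 tcp [0.5344 0.1619 0.042 ] slide cm [ 0.04 -0.02  0.1 ] ang [-0.0005  0.0008 -0.0001]
[-0.35193352  0.1235972   0.10692403]
```

View pics/both1.png

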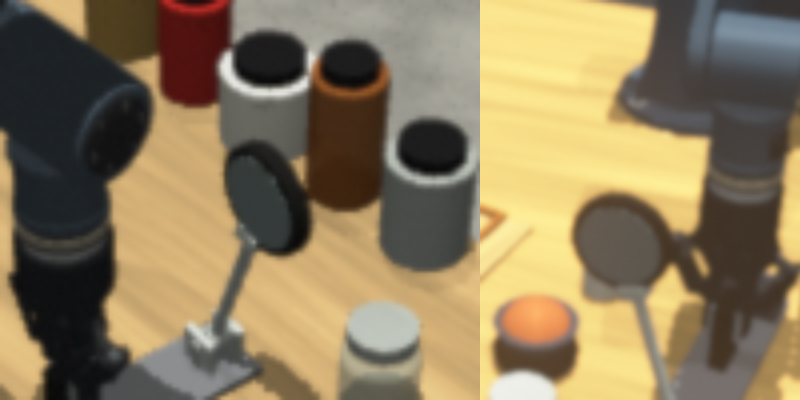

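The grasp holds: the fin is between the fingers (gap 0.22, 99 N), and in the side view the lens is well apart from the gripper. I'll write the mast estimator and lift.

```bash
cat > meas.py <<'E'
from h import *
import cv2,sys
cam="side"
G0=np.load("grasp.npy");A0=R.from_quat(G0[3:])
S0=R.from_euler("z",-.078);p0=np.array([.534,.1617,0])
# foot in tool frame; yaw/tilt fixed by the pads
Rf=A0.inv()*S0;pf=A0.inv().apply(p0-G0[:3])
def foot(s):
    A=R.from_quat(s["tool_rot"]);return A*Rf,A.apply(pf)+s["tcp_pos"]
def lens(F,p,q,pts):
    M=R.from_euler("x",q);return F.apply([.14,0,.03]+M.apply(np.array([0,0,.2])+np.array(pts)))+p
a=np.linspace(0,2*np.pi,40)
disc=np.r_[np.c_[0*a+.009,.045*np.cos(a),.045*np.sin(a)],np.c_[0*a-.009,.045*np.cos(a),.045*np.sin(a)]]
tri=np.array([[0,0,0],[0,.045,0],[0,0,.045]])
U=4
def up(im): return cv2.resize(im,None,fx=U,fy=U,interpolation=cv2.INTER_CUBIC).astype(np.float32)
def pix(W): return (proj(cam,W)+.5)*U-.5
def hull(W,shape,off=(0,0)):
    m=np.zeros(shape,np.uint8);cv2.fillConvexPoly(m,cv2.convexHull((pix(W)+off).round().astype(np.int32)),1);return m
def template():
    im=up(cv2.imread("pics/side0.png"));g=im.mean(2);best=None
    c=pix(lens(S0,p0,.32,tri))
    m0=hull(lens(S0,p0,.32,disc),g.shape)
    k=np.ones((3,3),np.uint8)
    inn=cv2.subtract(m0,cv2.erode(m0,k,iterations=6));out=cv2.subtract(cv2.dilate(m0,k,iterations=7),cv2.dilate(m0,k,iterations=1))
    for dx in range(-14,15):
        for dy in range(-14,15):
            M=np.float32([[1,0,-dx],[0,1,-dy]]);x0,y0=c[0].astype(int)-120
            y,x=np.nonzero(inn);u=g[y+dy,x+dx].mean();y,x=np.nonzero(out);v=g[y+dy,x+dx].mean()
            if best is None or v-u>best[0]: best=(v-u,dx,dy)
    off=np.array(best[1:]);m=hull(lens(S0,p0,.32,disc),g.shape,off)
    return im,m,c,off
def measure(save=None):
    s=manip.sense();im8=viewer.snapshot(cam);F,p=foot(s)
    if save: cv2.imwrite(save,im8)
    return s,F,p,est(im8,F,p)
def est(im8,F,p):
    T,m,c,off=template();B=up(cv2.imread("pics/side0.png"));O=up(im8)
    qs=np.arange(-.36,.361,.01);roi=np.zeros(m.shape,np.uint8)
    for q in qs[::4]: roi|=hull(lens(F,p,q,disc),m.shape,off)
    roi=cv2.dilate(roi,np.ones((13,13),np.uint8));y0,x0=[v.min() for v in np.nonzero(roi)];y1,x1=[v.max() for v in np.nonzero(roi)]
    sl=(slice(y0,y1+1),slice(x0,x1+1));r=roi[sl]>0
    def cost(q):
        M=cv2.getAffineTransform((c+off).astype(np.float32),(pix(lens(F,p,q,tri))+off).astype(np.float32));M[:,2]-=M[:,:2]@[0,0];M[0,2]-=x0;M[1,2]-=y0
        sz=(x1-x0+1,y1-y0+1);t=cv2.warpAffine(T,M,sz);mm=cv2.warpAffine(m.astype(np.float32),M,sz)[...,None]
        C=B[sl]*(1-mm)+t*mm
        return np.minimum(np.abs(O[sl]-C).sum(2),150)[r].mean()
    j=[cost(q) for q in qs];i=int(np.argmin(j));f=np.arange(qs[i]-.012,qs[i]+.0121,.002);k=[cost(q) for q in f]
    a=np.polyfit(f-qs[i],k,2);q=qs[i]-a[1]/2/a[0] if a[0]>0 else f[int(np.argmin(k))]
    return q,min(k),np.median(j)
if __name__=="__main__":
    s,F,p,(q,k,md)=measure(sys.argv[1] if len(sys.argv)>1 else None)
    ph=(F.as_matrix()[2,1]);ft=R.from_matrix(F.as_matrix()).inv().apply(s["ft_torque"])
    pitch=-F.as_matrix()[2,0]
    print(f"t {s['t']:.2f} q {q:.3f} phi {ph:.3f} lean {q+ph:.3f} pitch {pitch:.3f} cost {k:.1f}/{md:.1f} foot {p.round(3)} yaw {F.as_euler('ZYX')[0]:.3f} ftx {ft[0]:.3f} gap {s['finger_gap']:.3f}")
E
python3 - <<'E'
from meas import *
print(template()[3]); print(est(cv2.imread("pics/side1.png"),S0,p0))
E
```

```text
[-4  0]
(np.float64(0.3155322821929846), np.float32(40.607147), np.float32(63.923065))
```

```bash
python3 -m creep '[{"slide":[0,0,-0.3],"angular":[0,0,0],"claw":-1},{"slide":[0,0,-0.8],"angular":[0,0,0],"claw":-1},{"slide":[0,0,-1.6],"angular":[0,0,0],"claw":-1},{"slide":[0,0,-2],"angular":[0,0,0],"claw":-1},{"slide":[0,0,-2.2],"angular":[0,0,0],"claw":-1},{"slide":[0,0,-2.2],"angular":[0,0,0],"claw":-1},{"slide":[0,0,-2.2],"angular":[0,0,0],"claw":-1},{"slide":[0,0,-2],"angular":[0,0,0],"claw":-1},{"slide":[0,0,-1.5],"angular":[0,0,0],"claw":-1},{"slide":[0,0,-0.8],"angular":[0,0,0],"claw":-1}]'
python3 -m creep '[{"slide":[0,0,0],"angular":[0,0,0],"claw":-1},{"slide":[0,0,0],"angular":[0,0,0],"claw":-1}]'
python3 meas.py pics/side2.png; python3 -c "
from h import *
rel([.534,.1617,.2],-.078,0);rel([.534,.1617,.2],-.078,-.1)"
```

```text
t: 4.47
tcp_pos: [0.5337, 0.1626, 0.1985]
tool_rot: [0.039, 0.999, 0.0, 0.0]
force: [0.3, -0.2, -7.7]
finger_gap: 0.221
gripper_force: 98.8
t: 4.63
tcp_pos: [0.5331, 0.1623, 0.1965]
tool_rot: [0.039, 0.999, 0.0, -0.001]
force: [0.2, -0.7, -9.2]
finger_gap: 0.221
gripper_force: 98.8
t 4.63 q 0.318 phi 0.000 lean 0.318 pitch 0.003 cost 31.1/74.8 foot [0.533 0.162 0.154] yaw -0.079 ftx 0.168 gap 0.221
t 4.68 tcp [0.5327 0.1622 0.1959] slide cm [-0.13 -0.04 -0.41] ang [-0.0004 -0.0034 -0.0009]
t 4.68 tcp [0.5327 0.1622 0.1959] slide cm [-0.13 -0.04 -0.41] ang [ 0.0996 -0.0035 -0.0007]
```

```bash
cat > pred.py <<'E'
import sys,json
# q0 phi_cmd  rows(tool angular x)...   ; nominal mast, 0.05 s camera pause first, lag 0.06
import numpy as np
def run(q,ph,rows,qd=None,kg=.51,h=.002):
    act=ph;om=0.;qd=(kg*(q+ph)-.22*q)/.18*.92 if qd is None else qd
    if q>=.318: qd=0
    out=[]
    for i,d in enumerate([0]+list(rows)):
        T=.05 if i==0 else 1/12
        for _ in range(int(T/h)):
            ph-=d/(T/h);o=(ph-act)/.06;al=(o-om)/h;om=o;act+=o*h
            qdd=(kg*(q+act)-.22*q-.18*qd)/.0103-al;qd+=qdd*h;q+=qd*h
            if abs(q)>.32:q=.32*np.sign(q);qd=0
        out.append((round(q,3),round(act,3)))
    return out
if __name__=="__main__":
    a=[float(x) for x in sys.argv[1:]]
    for kg in(.44,.51,.58): print(kg,run(a[0],a[1],a[2:],kg=kg))
E
python3 -m creep '[{"slide":[0,0,0],"angular":[0.04,0,0],"claw":-1},{"slide":[0,0,0],"angular":[0.06,0,0],"claw":-1},{"slide":[0,0,0],"angular":[0.06,0,0],"claw":-1},{"slide":[0,0,0],"angular":[0.06,0,0],"claw":-1},{"slide":[0,0,0],"angular":[0.05,0,0],"claw":-1},{"slide":[0,0,0],"angular":[0.04,0,0],"claw":-1}]'
python3 meas.py pics/side3.png
python3 pred.py .32 0 .04 .06 .06 .06 .05 .04 0 -.02 -.03 -.03 -.03
```

```text
t: 5.18
tcp_pos: [0.5331, 0.163, 0.1951]
tool_rot: [0.039, 0.987, -0.155, -0.008]
force: [0.4, 0.8, -8.4]
finger_gap: 0.223
gripper_force: 98.8
t 5.18 q 0.286 phi -0.306 lean -0.020 pitch 0.004 cost 26.6/67.6 foot [0.532 0.15  0.155] yaw -0.079 ftx 0.669 gap 0.223
0.44 [(np.float64(0.32), 0.0), (np.float64(0.32), -0.018), (np.float64(0.32), -0.062), (np.float64(0.32), -0.117), (np.float64(0.32), -0.175), (np.float64(0.313), -0.229), (np.float64(0.295), -0.275), (np.float64(0.256), -0.298), (np.float64(0.208), -0.294), (np.float64(0.159), -0.274), (np.float64(0.114), -0.246), (np.float64(0.075), -0.217)]
0.51 [(np.float64(0.32), 0.0), (np.float64(0.32), -0.018), (np.float64(0.32), -0.062), (np.float64(0.32), -0.117), (np.float64(0.32), -0.175), (np.float64(0.316), -0.229), (np.float64(0.3), -0.275), (np.float64(0.262), -0.298), (np.float64(0.213), -0.294), (np.float64(0.163), -0.274), (np.float64(0.116), -0.246), (np.float64(0.072), -0.217)]
0.58 [(np.float64(0.32), 0.0), (np.float64(0.32), -0.018), (np.float64(0.32), -0.062), (np.float64(0.32), -0.117), (np.float64(0.32), -0.175), (np.float64(0.317), -0.229), (np.float64(0.304), -0.275), (np.float64(0.269), -0.298), (np.float64(0.22), -0.294), (np.float64(0.168), -0.274), (np.float64(0.119), -0.246), (np.float64(0.071), -0.217)]
```

```bash
sed -i 's#/.06;#/.02;#' pred.py
python3 pred.py .286 -.31 -.05 -.03 -.02 -.02 -.02 -.01 |tr -d 'a-z64()' | cut -c1-300
python3 -m creep '[{"slide":[0,0,0],"angular":[-0.05,0,0],"claw":-1},{"slide":[0,0,0],"angular":[-0.03,0,0],"claw":-1},{"slide":[0,0,0],"angular":[-0.02,0,0],"claw":-1},{"slide":[0,0,0],"angular":[-0.02,0,0],"claw":-1},{"slide":[0,0,0],"angular":[-0.02,0,0],"claw":-1}]'
python3 meas.py pics/side4.png
```

```text
0. [0.27, -0.31, 0.21, -0.271, 0.177, -0.238, 0.152, -0.21, 0.12, -0.19, 0.1, -0.177, 0.079, -0.15]
0.51 [0.2, -0.31, 0.208, -0.271, 0.173, -0.238, 0.1, -0.21, 0.117, -0.19, 0.088, -0.177, 0.03, -0.15]
0.58 [0.2, -0.31, 0.20, -0.271, 0.19, -0.238, 0.1, -0.21, 0.107, -0.19, 0.07, -0.177, 0.0, -0.15]
t: 5.65
tcp_pos: [0.5336, 0.162, 0.1965]
tool_rot: [0.039, 0.996, -0.084, -0.004]
force: [0.3, 0.4, -8.4]
finger_gap: 0.219
gripper_force: 99.0
t 5.65 q 0.034 phi -0.167 lean -0.134 pitch 0.003 cost 30.1/53.9 foot [0.533 0.155 0.155] yaw -0.079 ftx 0.259 gap 0.219
```

```bash
sed -i 's#round(q,3),round(act,3)#round(float(q),3),round(act,3)#' pred.py
python3 pred.py .034 -.17 -.09 -.09 -.06 0 0
python3 -m creep '[{"slide":[0,0,0],"angular":[-0.09,0,0],"claw":-1},{"slide":[0,0,0],"angular":[-0.09,0,0],"claw":-1},{"slide":[0,0,0],"angular":[-0.06,0,0],"claw":-1}]'
python3 meas.py pics/side5.png
```

```text
0.44 [(0.016, -0.17), (-0.055, -0.101), (-0.096, -0.012), (-0.1, 0.053), (-0.071, 0.066), (-0.055, 0.066)]
0.51 [(0.014, -0.17), (-0.063, -0.101), (-0.11, -0.012), (-0.119, 0.053), (-0.093, 0.066), (-0.081, 0.066)]
0.58 [(0.011, -0.17), (-0.071, -0.101), (-0.123, -0.012), (-0.138, 0.053), (-0.119, 0.066), (-0.111, 0.066)]
t: 5.95
tcp_pos: [0.534, 0.1616, 0.1975]
tool_rot: [0.039, 0.999, 0.036, 0.002]
force: [0.0, 0.0, -8.6]
finger_gap: 0.223
gripper_force: 99.4
t 5.95 q -0.091 phi 0.073 lean -0.018 pitch 0.000 cost 38.8/59.0 foot [0.534 0.164 0.156] yaw -0.078 ftx -0.199 gap 0.223
```

```bash
python3 -m creep '[{"slide":[0,0,0],"angular":[-0.03,0,0],"claw":-1},{"slide":[0,0,0],"angular":[0,0,0],"claw":-1},{"slide":[0,0,0],"angular":[0,0,0],"claw":-1}]'
python3 meas.py pics/side6.png;python3 pred.py -.091 .07 -.03 0 0
```

```text
t: 6.25
tcp_pos: [0.5339, 0.1617, 0.1972]
tool_rot: [0.04, 0.998, 0.049, 0.002]
force: [-0.4, -0.3, -8.6]
finger_gap: 0.22
gripper_force: 99.4
t 6.25 q -0.010 phi 0.098 lean 0.088 pitch 0.001 cost 37.7/61.9 foot [0.534 0.166 0.155] yaw -0.079 ftx -0.126 gap 0.220
0.44 [(-0.088, 0.07), (-0.096, 0.093), (-0.079, 0.099), (-0.064, 0.1)]
0.51 [(-0.089, 0.07), (-0.097, 0.093), (-0.081, 0.099), (-0.065, 0.1)]
0.58 [(-0.089, 0.07), (-0.098, 0.093), (-0.082, 0.099), (-0.066, 0.1)]
```

```bash
python3 -m creep '[{"slide":[0,0,0],"angular":[0.06,0,0],"claw":-1},{"slide":[0,0,0],"angular":[0.06,0,0],"claw":-1},{"slide":[0,0,0],"angular":[0.015,0,0],"claw":-1},{"slide":[0,0,0],"angular":[0,0,0],"claw":-1}]'
python3 meas.py pics/side7.png;python3 pred.py -.01 .1 .06 .06 .015 0 0
```

```text
t: 6.63
tcp_pos: [0.534, 0.164, 0.1972]
tool_rot: [0.038, 0.999, -0.017, -0.001]
force: [-1.0, 0.7, -9.1]
finger_gap: 0.221
gripper_force: 99.4
t 6.63 q 0.044 phi -0.034 lean 0.010 pitch 0.001 cost 34.0/59.0 foot [0.534 0.162 0.155] yaw -0.076 ftx 0.032 gap 0.221
0.44 [(0.001, 0.1), (0.047, 0.054), (0.073, -0.005), (0.063, -0.029), (0.051, -0.033), (0.046, -0.033)]
0.51 [(0.003, 0.1), (0.052, 0.054), (0.082, -0.005), (0.075, -0.029), (0.065, -0.033), (0.063, -0.033)]
0.58 [(0.004, 0.1), (0.057, 0.054), (0.091, -0.005), (0.088, -0.029), (0.082, -0.033), (0.083, -0.033)]
```

```bash
python3 -m creep '[{"slide":[0,0,0],"angular":[0.02,0,0],"claw":-1},{"slide":[0,0,0],"angular":[0,0,0],"claw":-1},{"slide":[0,0,0],"angular":[-0.01,0,0],"claw":-1},{"slide":[0,0,0],"angular":[-0.01,0,0],"claw":-1},{"slide":[0,0,0],"angular":[0,0,0],"claw":-1}]'
python3 meas.py pics/side8.png;python3 pred.py .044 -.035 .02 0 -.01 -.01 0
```

```text
t: 7.1
tcp_pos: [0.5341, 0.1616, 0.1973]
tool_rot: [0.04, 0.999, -0.017, -0.001]
force: [-0.2, -0.4, -8.6]
finger_gap: 0.22
gripper_force: 99.5
t 7.10 q -0.001 phi -0.034 lean -0.035 pitch 0.001 cost 34.7/59.5 foot [0.534 0.16  0.155] yaw -0.080 ftx -0.016 gap 0.220
0.44 [(0.042, -0.035), (0.049, -0.05), (0.038, -0.055), (0.024, -0.047), (0.015, -0.037), (0.013, -0.035)]
0.51 [(0.043, -0.035), (0.049, -0.05), (0.039, -0.055), (0.024, -0.047), (0.015, -0.037), (0.012, -0.035)]
0.58 [(0.043, -0.035), (0.049, -0.05), (0.039, -0.055), (0.024, -0.047), (0.014, -0.037), (0.01, -0.035)]
```

```bash
python3 pred.py -.005 -.035 -.05 -.02 0 .01 .01;python3 -m creep '[{"slide":[0,0,0],"angular":[-0.05,0,0],"claw":-1},{"slide":[0,0,0],"angular":[-0.02,0,0],"claw":-1},{"slide":[0,0,0],"angular":[0,0,0],"claw":-1},{"slide":[0,0,0],"angular":[0.01,0,0],"claw":-1}]'
python3 meas.py pics/side9.png
```

```text
0.44 [(-0.009, -0.035), (-0.039, 0.004), (-0.038, 0.029), (-0.025, 0.034), (-0.012, 0.026), (-0.006, 0.016)]
0.51 [(-0.01, -0.035), (-0.041, 0.004), (-0.041, 0.029), (-0.029, 0.034), (-0.017, 0.026), (-0.011, 0.016)]
0.58 [(-0.011, -0.035), (-0.044, 0.004), (-0.045, 0.029), (-0.034, 0.034), (-0.023, 0.026), (-0.017, 0.016)]
t: 7.48
tcp_pos: [0.5341, 0.1613, 0.1973]
tool_rot: [0.04, 0.999, 0.012, 0.0]
force: [0.2, -0.0, -8.0]
finger_gap: 0.218
gripper_force: 99.4
t 7.48 q -0.003 phi 0.024 lean 0.021 pitch 0.001 cost 35.6/60.5 foot [0.534 0.162 0.155] yaw -0.080 ftx -0.091 gap 0.218
```

```bash
python3 -m creep '[{"slide":[0,-0.3,0],"angular":[0.01,0,0.01],"claw":-1},{"slide":[0.1,-0.6,0],"angular":[0,0,0.01],"claw":-1},{"slide":[0.2,-0.8,0],"angular":[0,0,0.01],"claw":-1},{"slide":[0.2,-0.8,0],"angular":[0,0,0.01],"claw":-1}]'
python3 meas.py pics/side10.png
```

```text
t: 7.87
tcp_pos: [0.5263, 0.1374, 0.1968]
tool_rot: [0.059, 0.998, 0.007, -0.0]
force: [0.2, -0.3, -9.6]
finger_gap: 0.224
gripper_force: 99.4
t 7.87 q -0.036 phi 0.015 lean -0.021 pitch 0.002 cost 35.9/58.8 foot [0.526 0.138 0.155] yaw -0.119 ftx -0.041 gap 0.224
```

```bash
python3 -m creep '[{"slide":[0.2,-0.8,0],"angular":[-0.04,0,0.01],"claw":-1},{"slide":[0.2,-0.8,0],"angular":[0,0,0.01],"claw":-1},{"slide":[0.2,-0.8,0],"angular":[0,0,0.01],"claw":-1},{"slide":[0.2,-0.8,0],"angular":[0.02,0,0.01],"claw":-1},{"slide":[0.2,-0.8,0],"angular":[0,0,0.01],"claw":-1}]'
python3 meas.py pics/side11.png
```

```text
t: 8.33
tcp_pos: [0.511, 0.0991, 0.1953]
tool_rot: [0.085, 0.996, 0.017, 0.0]
force: [0.3, 0.5, -8.6]
finger_gap: 0.221
gripper_force: 99.4
t 8.33 q -0.008 phi 0.034 lean 0.026 pitch 0.004 cost 30.8/53.2 foot [0.511 0.1   0.153] yaw -0.170 ftx -0.040 gap 0.221
```

```bash
python3 -m creep '[{"slide":[0.2,-0.8,0],"angular":[0.03,0,0],"claw":-1},{"slide":[0.2,-0.8,0],"angular":[0.015,0,0],"claw":-1},{"slide":[0.2,-0.8,0],"angular":[0,0,0],"claw":-1},{"slide":[0.2,-0.8,0],"angular":[0,0,0],"claw":-1},{"slide":[0.2,-0.8,0],"angular":[0,0,0],"claw":-1}]'
python3 meas.py pics/side12.png
```

```text
t: 8.8
tcp_pos: [0.4943, 0.0614, 0.1952]
tool_rot: [0.084, 0.996, -0.005, -0.002]
force: [0.3, -0.1, -8.7]
finger_gap: 0.225
gripper_force: 99.4
t 8.80 q -0.019 phi -0.009 lean -0.028 pitch 0.004 cost 32.6/52.8 foot [0.494 0.061 0.153] yaw -0.168 ftx 0.058 gap 0.225
```

```bash
python3 -m creep '[{"slide":[0.2,-0.8,0],"angular":[-0.045,0,0],"claw":-1},{"slide":[0.2,-0.8,0],"angular":[-0.01,0,0],"claw":-1},{"slide":[0.2,-0.8,0],"angular":[0,0,0],"claw":-1},{"slide":[0.2,-0.8,0],"angular":[0.015,0,0],"claw":-1},{"slide":[0.2,-0.8,0],"angular":[0.005,0,0],"claw":-1}]'
python3 meas.py pics/side13.png
```

```text
t: 9.27
tcp_pos: [0.4779, 0.0236, 0.1941]
tool_rot: [0.084, 0.996, 0.012, -0.0]
force: [-0.1, -0.5, -8.6]
finger_gap: 0.222
gripper_force: 99.5
t 9.27 q 0.006 phi 0.024 lean 0.031 pitch 0.004 cost 40.4/56.7 foot [0.477 0.024 0.152] yaw -0.169 ftx 0.029 gap 0.222
```

```bash
python3 -m creep '[{"slide":[0.2,-0.8,0],"angular":[0.03,0,0],"claw":-1},{"slide":[0.2,-0.8,0],"angular":[0.005,0,0],"claw":-1},{"slide":[0.2,-0.8,0],"angular":[0,0,0],"claw":-1},{"slide":[0.2,-0.8,0],"angular":[0,0,0],"claw":-1},{"slide":[0.2,-0.8,0],"angular":[0,0,0],"claw":-1}]'
python3 meas.py pics/side14.png
```

```text
t: 9.73
tcp_pos: [0.4612, -0.0141, 0.1942]
tool_rot: [0.084, 0.996, -0.005, -0.002]
force: [-0.0, 0.4, -8.6]
finger_gap: 0.223
gripper_force: 99.5
t 9.73 q 0.043 phi -0.009 lean 0.034 pitch 0.004 cost 49.4/67.1 foot [ 0.461 -0.015  0.152] yaw -0.169 ftx 0.030 gap 0.223
```

```bash
cat > ov.py <<'E'
from meas import *
import sys
q=float(sys.argv[2]);s=manip.sense();F,p=foot(s)
def crop(n,off):
    global cam
    im=cv2.imread(f"pics/{sys.argv[1]}") if n=="side" else viewer.snapshot("scene")
    c=proj(n,lens(F,p,q,tri))[0].astype(int);W=32
    a=up8=cv2.resize(im[c[1]-W:c[1]+W+10,c[0]-W:c[0]+W],None,fx=6,fy=6,interpolation=cv2.INTER_CUBIC)
    b=a.copy()
    for k in(0,1):
        pt=(proj(n,lens(F,p,q,disc[k*40:k*40+40]))+.5+off-[c[0]-W,c[1]-W])*6
        cv2.polylines(b,[pt.round().astype(np.int32)],True,(0,255,0) if k else (0,0,255),1)
    return np.hstack([a,b])
o=[crop("side",np.array(template()[3])/U)]
if len(sys.argv)>3:o.append(crop("scene",np.zeros(2)))
r=np.vstack(o);f=min(1,800/r.shape[1],600/r.shape[0]);cv2.imwrite("pics/ov_"+sys.argv[1],cv2.resize(r,None,fx=f,fy=f))
E
python3 ov.py side14.png .043
```

```text
(no output)
```

View pics/ov_side14.png

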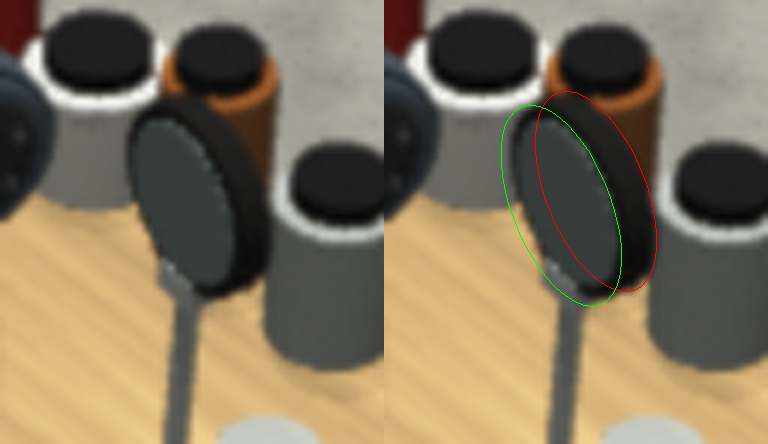

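The overlay matches the lens to within a pixel (lens at about (200,195) in the left crop), so the estimate is sound.

```bash
python3 -m creep '[{"slide":[0.2,-0.8,0],"angular":[0.05,0,0],"claw":-1},{"slide":[0.2,-0.8,0],"angular":[0.005,0,0],"claw":-1},{"slide":[0.2,-0.8,0],"angular":[0,0,0],"claw":-1},{"slide":[0.2,-0.8,0],"angular":[-0.015,0,0],"claw":-1},{"slide":[0.2,-0.8,0],"angular":[0,0,0],"claw":-1}]'
python3 meas.py pics/side15.png
```

```text
t: 10.2
tcp_pos: [0.4447, -0.0521, 0.1963]
tool_rot: [0.084, 0.996, -0.024, -0.003]
force: [0.6, -0.8, -9.0]
finger_gap: 0.221
gripper_force: 99.5
t 10.20 q 0.027 phi -0.049 lean -0.021 pitch 0.003 cost 55.8/76.8 foot [ 0.444 -0.054  0.154] yaw -0.169 ftx 0.020 gap 0.221
```

```bash
python3 -m creep '[{"slide":[0.2,-0.8,0],"angular":[-0.03,0,0],"claw":-1},{"slide":[0.2,-0.8,0],"angular":[-0.005,0,0],"claw":-1},{"slide":[0.2,-0.8,0],"angular":[0,0,0],"claw":-1},{"slide":[0.2,-0.8,0],"angular":[0,0,0],"claw":-1},{"slide":[0.2,-0.8,0],"angular":[0,0,0],"claw":-1}]'
python3 meas.py pics/side16.png
```

```text
t: 10.67
tcp_pos: [0.4281, -0.0896, 0.1972]
tool_rot: [0.084, 0.996, -0.007, -0.002]
force: [-0.2, -0.7, -8.5]
finger_gap: 0.212
gripper_force: 99.5
t 10.67 q 0.034 phi -0.015 lean 0.019 pitch 0.004 cost 62.6/81.8 foot [ 0.427 -0.09   0.155] yaw -0.169 ftx 0.026 gap 0.212
```

```bash
python3 -m creep '[{"slide":[0,-0.8,0],"angular":[0.035,0,0],"claw":-1},{"slide":[0,-0.8,0],"angular":[0,0,0],"claw":-1},{"slide":[0,-0.8,0],"angular":[0,0,0],"claw":-1},{"slide":[0,-0.8,0],"angular":[-0.01,0,0],"claw":-1},{"slide":[0,-0.8,0],"angular":[0,0,0],"claw":-1}]'
python3 meas.py pics/side17.png
```

```text
t: 11.13
tcp_pos: [0.4218, -0.1292, 0.1989]
tool_rot: [0.084, 0.996, -0.02, -0.003]
force: [0.3, -0.2, -9.2]
finger_gap: 0.222
gripper_force: 99.5
t 11.13 q 0.021 phi -0.039 lean -0.018 pitch 0.003 cost 63.0/84.3 foot [ 0.421 -0.131  0.157] yaw -0.169 ftx 0.058 gap 0.222
```

```bash
python3 -m creep '[{"slide":[0,-0.8,0],"angular":[-0.02,0,0],"claw":-1},{"slide":[0,-0.8,0],"angular":[-0.005,0,0],"claw":-1},{"slide":[0,-0.8,0],"angular":[0,0,0],"claw":-1},{"slide":[0,-0.8,0],"angular":[0,0,0],"claw":-1},{"slide":[0,-0.8,0],"angular":[0,0,0],"claw":-1}]'
python3 meas.py pics/side18.png
```

```text
t: 11.6
tcp_pos: [0.4148, -0.1686, 0.1996]
tool_rot: [0.084, 0.996, -0.007, -0.002]
force: [0.8, 1.0, -9.3]
finger_gap: 0.224
gripper_force: 99.5
t 11.60 q 0.013 phi -0.015 lean -0.002 pitch 0.004 cost 73.2/94.7 foot [ 0.414 -0.169  0.158] yaw -0.169 ftx 0.025 gap 0.224
```

```bash
python3 -m creep '[{"slide":[0,-0.7,0],"angular":[0.02,0,0],"claw":-1},{"slide":[0,-0.6,0],"angular":[0.01,0,0],"claw":-1},{"slide":[0,-0.4,0],"angular":[0,0,0],"claw":-1},{"slide":[0,-0.2,0],"angular":[0,0,0],"claw":-1},{"slide":[0,0,0],"angular":[0,0,0],"claw":-1}]'
python3 meas.py pics/side19.png
python3 - <<'E'
from h import *
import cv2
s=manip.sense();np.save("w2.npy",np.r_[s["tcp_pos"],s["tool_rot"]])
im=viewer.snapshot("wrist");cv2.imwrite("pics/wrist2.png",im)
cv2.imwrite("pics/wrist2b.png",cv2.resize(im,(800,600),interpolation=cv2.INTER_CUBIC))
E
```

```text
t: 12.07
tcp_pos: [0.4119, -0.1868, 0.2003]
tool_rot: [0.084, 0.996, -0.022, -0.003]
force: [-0.6, -0.1, -9.0]
finger_gap: 0.221
gripper_force: 99.5
t 12.07 q 0.015 phi -0.045 lean -0.030 pitch 0.003 cost 76.5/99.2 foot [ 0.411 -0.189  0.158] yaw -0.169 ftx 0.074 gap 0.221
```

View pics/wrist2b.png

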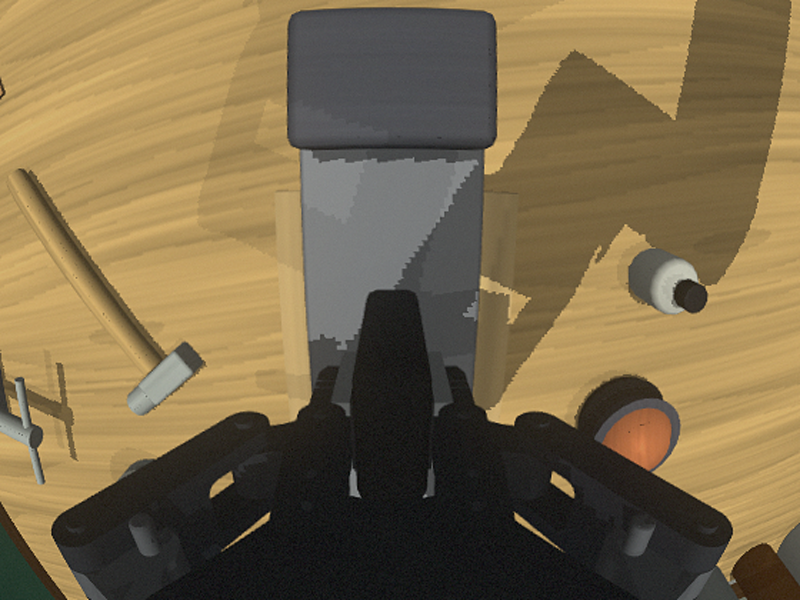

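Run:
```python
from meas import *
p=np.load("w2.npy")
v=wfit(p,[(-147,-90,6),(-147,90,6)],[(275,192),(518,194)],x0=(.505,-.209,-.173))
s=dict(tcp_pos=p[:3],tool_rot=p[3:]);F,o=foot(s)
P=np.array([(-121,-33,42),(-121,33,42),(-75,-33,42),(-75,33,42)])/1000
print(((wproj(p,F.apply(P)+o)+.5)*1.4286).round())
# predicted side edge of dock (base edges) for both fits
for d in(v,(.5052,-.2089,-.1733)):
    W=R.from_euler("z",d[2]).apply(np.array([(-147,-90,6),(-147,90,6),(-20,-90,6),(-20,90,6)])/1000.)+[d[0],d[1],0]
    print(((wproj(p,W)+.5)*1.4286).round())
```

```text
[ 0.5075 -0.209  -0.1727] [[-0.2, 0.0], [0.2, 0.0]]
[[283.   8.]
 [496.   7.]
 [282. 149.]
 [497. 149.]]
[[275. 193.]
 [519. 195.]
 [284. 351.]
 [507. 355.]]
[[275. 189.]
 [519. 192.]
 [284. 348.]
 [507. 353.]]
```

Wrist view: the dock's near base corners are at (275,192) and (518,194), which agrees with the first fit to about 2 mm. The foot sits in the hand as modelled.

```bash
python3 -m creep '[{"slide":[-0.3,0,0],"angular":[-0.035,0,0],"claw":-1},{"slide":[-0.6,0,0],"angular":[-0.03,0,0],"claw":-1},{"slide":[-0.8,0,0],"angular":[0,0,0],"claw":-1},{"slide":[-0.8,0,0],"angular":[0.01,0,0],"claw":-1},{"slide":[-0.8,0,0],"angular":[0,0,0],"claw":-1}]'
python3 meas.py pics/side20.png
```

```text
t: 12.58
tcp_pos: [0.4451, -0.1919, 0.2001]
tool_rot: [0.084, 0.996, 0.005, -0.001]
force: [-0.3, 0.4, -8.5]
finger_gap: 0.222
gripper_force: 99.5
t 12.58 q 0.014 phi 0.010 lean 0.023 pitch 0.004 cost 74.7/98.4 foot [ 0.445 -0.192  0.158] yaw -0.168 ftx 0.050 gap 0.222
```

```bash
python3 -m creep '[{"slide":[-0.8,0,0],"angular":[0.03,0,0],"claw":-1},{"slide":[-0.8,0,0],"angular":[0.01,0,0],"claw":-1},{"slide":[-0.8,0,0],"angular":[0,0,0],"claw":-1},{"slide":[-0.8,0,0],"angular":[0,0,0],"claw":-1},{"slide":[-0.8,0,0],"angular":[0,0,0],"claw":-1}]'
python3 meas.py pics/side21.png
```

```text
t: 13.05
tcp_pos: [0.4847, -0.1988, 0.1999]
tool_rot: [0.084, 0.996, -0.015, -0.003]
force: [0.5, -0.5, -8.3]
finger_gap: 0.221
gripper_force: 99.5
t 13.05 q 0.005 phi -0.029 lean -0.024 pitch 0.004 cost 71.3/95.8 foot [ 0.484 -0.2    0.158] yaw -0.168 ftx 0.032 gap 0.221
```

```bash
python3 -m creep '[{"slide":[-0.7,-0.1,0],"angular":[-0.03,0,0],"claw":-1},{"slide":[-0.7,-0.1,0],"angular":[-0.012,0,0.004],"claw":-1},{"slide":[-0.5,-0.1,0],"angular":[0,0,0],"claw":-1},{"slide":[-0.3,-0.1,0],"angular":[0.002,0,0],"claw":-1},{"slide":[-0.1,0,0],"angular":[0,0,0],"claw":-1}]'
python3 meas.py pics/side22.png
```

```text
t: 13.52
tcp_pos: [0.5063, -0.2072, 0.1999]
tool_rot: [0.086, 0.996, 0.005, -0.001]
force: [-0.8, -0.2, -8.7]
finger_gap: 0.222
gripper_force: 99.5
t 13.52 q -0.001 phi 0.010 lean 0.009 pitch 0.003 cost 77.4/101.5 foot [ 0.506 -0.207  0.158] yaw -0.173 ftx -0.043 gap 0.222
```

```bash
python3 -m creep '[{"slide":[0,-0.1,0],"angular":[0.015,0,0],"claw":-1},{"slide":[0,0,0],"angular":[0.002,0,0],"claw":-1},{"slide":[0,0,0],"angular":[0,0,0],"claw":-1},{"slide":[0,0,0],"angular":[0,0,0],"claw":-1},{"slide":[0,0,0],"angular":[0,0,0],"claw":-1}]'
python3 meas.py pics/side23.png
```

```text
t: 13.98
tcp_pos: [0.5054, -0.2074, 0.2]
tool_rot: [0.086, 0.996, -0.003, -0.002]
force: [0.1, 0.7, -8.0]
finger_gap: 0.221
gripper_force: 99.5
t 13.98 q 0.003 phi -0.007 lean -0.004 pitch 0.004 cost 76.7/100.9 foot [ 0.505 -0.208  0.158] yaw -0.172 ftx 0.004 gap 0.221
```

Nearly perfect balance. I'll hold aloft a while with small trims.

```bash
python3 -m creep '[{"slide":[-0.1,0,0],"angular":[-0.004,0,0],"claw":-1},{"slide":[-0.1,0,0],"angular":[0,0,0],"claw":-1},{"slide":[0,0,0],"angular":[0,0,0],"claw":-1},{"slide":[0,0,0],"angular":[0,0,0],"claw":-1},{"slide":[0,0,0],"angular":[0,0,0],"claw":-1},{"slide":[0,0,0],"angular":[0,0,0],"claw":-1}]'
python3 meas.py pics/side24.png
```

```text
t: 14.53
tcp_pos: [0.5075, -0.2079, 0.1999]
tool_rot: [0.086, 0.996, -0.001, -0.002]
force: [-0.1, 0.2, -8.9]
finger_gap: 0.22
gripper_force: 99.5
t 14.53 q 0.006 phi -0.002 lean 0.003 pitch 0.004 cost 77.3/101.4 foot [ 0.507 -0.208  0.158] yaw -0.173 ftx 0.022 gap 0.220
```

```bash
python3 -m creep '[{"slide":[0,0,0],"angular":[0.006,0,0],"claw":-1},{"slide":[0,0,0],"angular":[0,0,0],"claw":-1},{"slide":[0,0,0],"angular":[0,0,0],"claw":-1},{"slide":[0,0,0],"angular":[0,0,0],"claw":-1},{"slide":[0,0,0],"angular":[0,0,0],"claw":-1},{"slide":[0,0,0],"angular":[0,0,0],"claw":-1}]'
python3 meas.py pics/side25.png
```

```text
t: 15.08
tcp_pos: [0.5076, -0.2079, 0.1999]
tool_rot: [0.086, 0.996, -0.004, -0.002]
force: [0.1, -0.4, -9.2]
finger_gap: 0.224
gripper_force: 99.5
t 15.08 q 0.008 phi -0.009 lean -0.001 pitch 0.004 cost 76.9/101.4 foot [ 0.507 -0.208  0.158] yaw -0.173 ftx 0.020 gap 0.224
```

```bash
python3 -m creep '[{"slide":[0,0,0],"angular":[0.002,0,0],"claw":-1},{"slide":[0,0,0],"angular":[0,0,0],"claw":-1},{"slide":[0,0,0],"angular":[0,0,0],"claw":-1},{"slide":[0,0,0],"angular":[0,0,0],"claw":-1},{"slide":[0,0,0],"angular":[0,0,0],"claw":-1},{"slide":[0,0,0],"angular":[0,0,0],"claw":-1},{"slide":[0,0,0],"angular":[0,0,0],"claw":-1}]'
python3 meas.py pics/side26.png
```

```text
t: 15.72
tcp_pos: [0.5076, -0.2079, 0.1999]
tool_rot: [0.086, 0.996, -0.005, -0.002]
force: [0.1, -0.7, -8.3]
finger_gap: 0.22
gripper_force: 99.5
t 15.72 q -0.001 phi -0.011 lean -0.011 pitch 0.004 cost 77.4/101.4 foot [ 0.507 -0.208  0.158] yaw -0.173 ftx -0.046 gap 0.220
```

```bash
python3 -m creep '[{"slide":[0,0,0],"angular":[-0.017,0,0],"claw":-1},{"slide":[0,0,0],"angular":[-0.003,0,0],"claw":-1},{"slide":[0,0,0],"angular":[0,0,0],"claw":-1},{"slide":[0,0,0],"angular":[0,0,0],"claw":-1},{"slide":[0,0,0],"angular":[0.003,0,0],"claw":-1},{"slide":[0,0,0],"angular":[0,0,0],"claw":-1}]'
python3 meas.py pics/side27.png
```

```text
t: 16.27
tcp_pos: [0.5075, -0.2078, 0.1999]
tool_rot: [0.086, 0.996, 0.003, -0.001]
force: [-0.5, 0.1, -9.1]
finger_gap: 0.22
gripper_force: 99.5
t 16.27 q 0.007 phi 0.006 lean 0.013 pitch 0.004 cost 77.8/101.7 foot [ 0.507 -0.208  0.158] yaw -0.173 ftx 0.023 gap 0.220
```

```bash
python3 -m creep '[{"slide":[0,0,0],"angular":[0.018,0,0],"claw":-1},{"slide":[0,0,0],"angular":[0.003,0,0],"claw":-1},{"slide":[0,0,0],"angular":[0,0,0],"claw":-1},{"slide":[0,0,0],"angular":[0,0,0],"claw":-1},{"slide":[0,0,0],"angular":[0,0,0],"claw":-1},{"slide":[0,0,0],"angular":[0,0,0],"claw":-1}]'
python3 meas.py pics/side28.png
```

```text
t: 16.82
tcp_pos: [0.5076, -0.2079, 0.1999]
tool_rot: [0.086, 0.996, -0.007, -0.002]
force: [0.6, -0.8, -8.5]
finger_gap: 0.216
gripper_force: 99.5
t 16.82 q 0.007 phi -0.015 lean -0.008 pitch 0.004 cost 77.4/101.4 foot [ 0.507 -0.209  0.158] yaw -0.173 ftx 0.017 gap 0.216
```

```bash
python3 -m creep '[{"slide":[0,0,0],"angular":[-0.01,0,0],"claw":-1},{"slide":[0,0,0],"angular":[0,0,0],"claw":-1},{"slide":[0,0,0],"angular":[0,0,0],"claw":-1},{"slide":[0,0,0],"angular":[0,0,0],"claw":-1},{"slide":[0,0,0],"angular":[0,0,0],"claw":-1},{"slide":[0,0,0],"angular":[0,0,0],"claw":-1}]'
python3 meas.py pics/side29.png
```

```text
t: 17.37
tcp_pos: [0.5075, -0.2079, 0.1999]
tool_rot: [0.086, 0.996, -0.002, -0.002]
force: [-0.5, 0.5, -8.2]
finger_gap: 0.221
gripper_force: 99.5
t 17.37 q 0.005 phi -0.005 lean 0.000 pitch 0.004 cost 76.9/101.1 foot [ 0.507 -0.208  0.158] yaw -0.173 ftx -0.031 gap 0.221
```

```bash
python3 -m creep '[{"slide":[0,0,0],"angular":[0.002,0,0],"claw":-1},{"slide":[0,0,0],"angular":[0,0,0],"claw":-1},{"slide":[0,0,0],"angular":[0,0,0],"claw":-1},{"slide":[0,0,0],"angular":[0,0,0],"claw":-1},{"slide":[0,0,0],"angular":[0,0,0],"claw":-1},{"slide":[0,0,0],"angular":[0,0,0],"claw":-1}]'
python3 meas.py pics/side30.png
```

```text
t: 17.92
tcp_pos: [0.5076, -0.2079, 0.1999]
tool_rot: [0.086, 0.996, -0.003, -0.002]
force: [0.3, 0.3, -9.4]
finger_gap: 0.218
gripper_force: 99.5
t 17.92 q 0.003 phi -0.007 lean -0.004 pitch 0.004 cost 77.5/101.4 foot [ 0.507 -0.208  0.158] yaw -0.173 ftx 0.040 gap 0.218
```

```bash
python3 -m creep '[{"slide":[0,0,0.5],"angular":[-0.008,0,0],"claw":-1},{"slide":[0,0,1],"angular":[0,0,0],"claw":-1},{"slide":[0,0,1.2],"angular":[0,0,0],"claw":-1},{"slide":[0,0,1.2],"angular":[0,0,0],"claw":-1},{"slide":[0,0,1.2],"angular":[0,0,0],"claw":-1}]'
python3 meas.py pics/side31.png
```

```text
t: 18.38
tcp_pos: [0.5071, -0.2079, 0.1476]
tool_rot: [0.086, 0.996, 0.001, -0.002]
force: [0.2, -0.4, -8.8]
finger_gap: 0.223
gripper_force: 99.7
t 18.38 q 0.006 phi 0.002 lean 0.008 pitch 0.004 cost 75.3/96.9 foot [ 0.507 -0.208  0.106] yaw -0.173 ftx -0.001 gap 0.223
```

```bash
python3 -m creep '[{"slide":[0,0,1.2],"angular":[0.014,0,0],"claw":-1},{"slide":[0,0,1.2],"angular":[0,0,0],"claw":-1},{"slide":[0,0,1.2],"angular":[0,0,0],"claw":-1},{"slide":[0,0,1.2],"angular":[0,0,0],"claw":-1},{"slide":[0,0,1],"angular":[0,0,0],"claw":-1}]'
python3 meas.py pics/side32.png
```

```text
t: 18.85
tcp_pos: [0.507, -0.2084, 0.0898]
tool_rot: [0.086, 0.996, -0.006, -0.002]
force: [0.6, 0.2, -9.2]
finger_gap: 0.218
gripper_force: 99.5
t 18.85 q 0.006 phi -0.012 lean -0.006 pitch 0.004 cost 83.1/104.2 foot [ 0.506 -0.209  0.048] yaw -0.173 ftx 0.050 gap 0.218
```

```bash
python3 -m creep '[{"slide":[0,0,0.8],"angular":[-0.009,0,0],"claw":-1},{"slide":[0,0,0.8],"angular":[0,0,0],"claw":-1},{"slide":[0,0,0.8],"angular":[0,0,0],"claw":-1},{"slide":[0,0,0.5],"angular":[0,0,0],"claw":-1},{"slide":[0,0,0.3],"angular":[0,0,0],"claw":-1}]'
python3 meas.py pics/side33.png
```

```text
t: 19.32
tcp_pos: [0.5067, -0.2085, 0.0581]
tool_rot: [0.086, 0.996, -0.002, -0.002]
force: [0.5, -1.0, -8.3]
finger_gap: 0.225
gripper_force: 99.6
t 19.32 q 0.002 phi -0.003 lean -0.001 pitch 0.005 cost 89.1/110.3 foot [ 0.506 -0.209  0.016] yaw -0.173 ftx -0.046 gap 0.225
```

```bash
python3 -m creep '[{"slide":[0,0,0.25],"angular":[-0.002,-0.004,0],"claw":-1},{"slide":[0,0,0.2],"angular":[0,0,0],"claw":-1},{"slide":[0,0,0.2],"angular":[0,0,0],"claw":-1},{"slide":[0,0,0.15],"angular":[0,0,0],"claw":-1},{"slide":[0,0,0.1],"angular":[0,0,0],"claw":-1}]'
python3 meas.py pics/side34.png
```

```text
t: 19.78
tcp_pos: [0.5071, -0.2087, 0.0499]
tool_rot: [0.086, 0.996, -0.001, 0.001]
force: [0.6, 0.1, -7.9]
finger_gap: 0.225
gripper_force: 99.6
t 19.78 q 0.001 phi -0.002 lean -0.001 pitch -0.001 cost 90.4/110.9 foot [ 0.507 -0.209  0.008] yaw -0.173 ftx 0.028 gap 0.225
```

```bash
python3 -m creep '[{"slide":[0,0,0.1],"angular":[-0.001,0,0],"claw":-1},{"slide":[0,0,0.08],"angular":[0,0,0],"claw":-1},{"slide":[0,0,0.05],"angular":[0,0,0],"claw":-1}]'
python3 meas.py pics/side35.png
```

```text
t: 20.08
tcp_pos: [0.5071, -0.2088, 0.0481]
tool_rot: [0.086, 0.996, -0.001, 0.001]
force: [-1.4, 0.4, -0.7]
finger_gap: 0.223
gripper_force: 100.6
t 20.08 q 0.002 phi -0.001 lean 0.001 pitch -0.001 cost 90.3/111.0 foot [ 0.507 -0.209  0.006] yaw -0.173 ftx 0.161 gap 0.223
```

```bash
python3 -m creep '[{"slide":[0,0,0],"angular":[0,0,0],"claw":-0.3},{"slide":[0,0,0],"angular":[0,0,0],"claw":-0.1},{"slide":[0,0,0],"angular":[0,0,0],"claw":0.3},{"slide":[0,0,0],"angular":[0,0,0],"claw":0.6},{"slide":[0,0,0],"angular":[0,0,0],"claw":0.6},{"slide":[0,0,0],"angular":[0,0,0],"claw":0.6},{"slide":[0,0,0],"angular":[0,0,0],"claw":0.6}]'
python3 meas.py pics/side36.png
```

```text
t: 20.72
tcp_pos: [0.5071, -0.2087, 0.0478]
tool_rot: [0.086, 0.996, -0.001, 0.001]
force: [-0.6, 0.5, -0.3]
finger_gap: 0.799
gripper_force: 0.0
t 20.72 q 0.006 phi -0.001 lean 0.006 pitch -0.001 cost 91.2/111.6 foot [ 0.507 -0.209  0.006] yaw -0.173 ftx 0.001 gap 0.799
```

```bash
python3 -m creep '[{"slide":[0,0,-0.5],"angular":[0,0,0],"claw":0.6},{"slide":[0,0,-1],"angular":[0,0,0],"claw":0.6},{"slide":[0,0,-1.5],"angular":[0,0,0],"claw":0.6},{"slide":[0,0,-2],"angular":[0,0,0],"claw":0.6},{"slide":[0,0,-2],"angular":[0,0,0],"claw":0.6},{"slide":[0,0,-2],"angular":[0,0,0],"claw":0.6},{"slide":[0,0,-2],"angular":[0,0,0],"claw":0.6},{"slide":[0,0,-2],"angular":[0,0,0],"claw":0.6},{"slide":[0,0,-2],"angular":[0,0,0],"claw":0.6},{"slide":[0,0,-1],"angular":[0,0,0],"claw":0.6}]'
python3 -m creep '[{"slide":[0,0,0],"angular":[0,0,0],"claw":0.6},{"slide":[0,0,0],"angular":[0,0,0],"claw":0.6},{"slide":[0,0,0],"angular":[0,0,0],"claw":0.6},{"slide":[0,0,0],"angular":[0,0,0],"claw":0.6},{"slide":[0,0,0],"angular":[0,0,0],"claw":0.6},{"slide":[0,0,0],"angular":[0,0,0],"claw":0.6},{"slide":[0,0,0],"angular":[0,0,0],"claw":0.6},{"slide":[0,0,0],"angular":[0,0,0],"claw":0.6},{"slide":[0,0,0],"angular":[0,0,0],"claw":0.6},{"slide":[0,0,0],"angular":[0,0,0],"claw":0.6}]' >/dev/null
python3 -m creep '[{"slide":[0,0,0],"angular":[0,0,0],"claw":0.6},{"slide":[0,0,0],"angular":[0,0,0],"claw":0.6},{"slide":[0,0,0],"angular":[0,0,0],"claw":0.6},{"slide":[0,0,0],"angular":[0,0,0],"claw":0.6},{"slide":[0,0,0],"angular":[0,0,0],"claw":0.6},{"slide":[0,0,0],"angular":[0,0,0],"claw":0.6},{"slide":[0,0,0],"angular":[0,0,0],"claw":0.6},{"slide":[0,0,0],"angular":[0,0,0],"claw":0.6},{"slide":[0,0,0],"angular":[0,0,0],"claw":0.6},{"slide":[0,0,0],"angular":[0,0,0],"claw":0.6}]' >/dev/null
python3 -m creep '[{"slide":[0,0,0],"angular":[0,0,0],"claw":0.6},{"slide":[0,0,0],"angular":[0,0,0],"claw":0.6},{"slide":[0,0,0],"angular":[0,0,0],"claw":0.6},{"slide":[0,0,0],"angular":[0,0,0],"claw":0.6},{"slide":[0,0,0],"angular":[0,0,0],"claw":0.6},{"slide":[0,0,0],"angular":[0,0,0],"claw":0.6},{"slide":[0,0,0],"angular":[0,0,0],"claw":0.6},{"slide":[0,0,0],"angular":[0,0,0],"claw":0.6},{"slide":[0,0,0],"angular":[0,0,0],"claw":0.6},{"slide":[0,0,0],"angular":[0,0,0],"claw":0.6}]'
python3 - <<'E'
import cv2,numpy as np
from station import viewer
a=viewer.snapshot("side")[150:350,230:430];b=viewer.snapshot("scene")[120:320,130:330]
cv2.imwrite("pics/end.png",cv2.resize(np.hstack([a,b]),(800,400),interpolation=cv2.INTER_CUBIC))
E
```

```text
t: 21.6
tcp_pos: [0.5079, -0.209, 0.211]
tool_rot: [0.086, 0.996, -0.002, 0.003]
force: [-0.3, -0.4, -0.3]
finger_gap: 0.802
gripper_force: 0.0
t: 24.1
tcp_pos: [0.5069, -0.2085, 0.2076]
tool_rot: [0.086, 0.996, -0.001, 0.001]
force: [-0.1, -0.5, 0.0]
finger_gap: 0.799
gripper_force: 0.0
```

View pics/end.png

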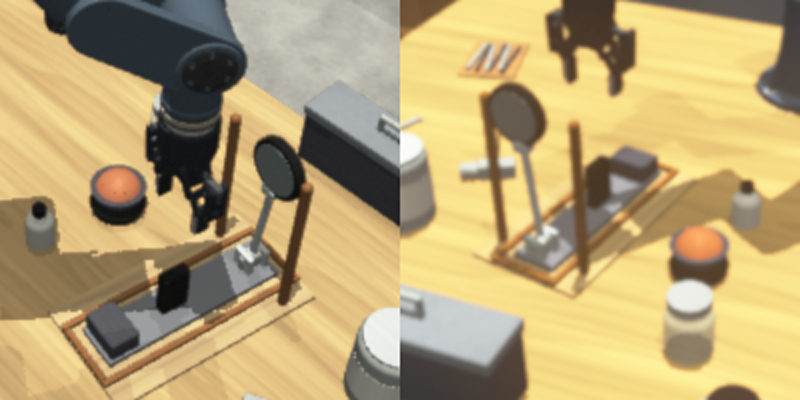

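The foot lies flat in the tray. The lens leans softly on the -y post (left panel at about (290,180), right panel at about (500,115)), the gripper is clear, and the neighbours look undisturbed.

```bash
python3 -c "
from station import ticket
print(ticket.sign_off())"
```

```text
the job is handed in; nothing more can be done
None
```

The magnifier is parked flat in the dock tray with its lens between the posts, leaning softly on the -y post; the mast was held upright in the air, foot about 15 cm up, for well over 5 s, and the job was handed in at about 24 s.

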